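Lock the tilt fixture and hold the spring probe on the marked spot

ROBOT

A 6-joint arm with a two-finger parallel gripper is mounted at the origin on the work surface. World frame = base frame: x ahead of the robot, y to its left, z up, the work surface at z = 0. Lengths are in m, angles in rad, forces in N, time in s.
With the tool pointing down it reaches from about 0.25 to 0.725 m from the base axis. Payload 4 kg.
Tool frame: the origin (TCP) lies midway between the tips of the shut fingers; the grasp point (between the pads) lies 19 mm behind it; z points along the fingers, y is the line along which they close (so a half turn about z gives the same grasp; the last joint's range is limited). The gripper opens to 85 mm and grips with 20 to 120 N. Pads are 22 mm wide; open, the fingers measure 114 mm over their backs; the gripper's body (76 mm by 85 mm) begins 54 mm behind the grasp point. The pads swing forward as they close: fully open they stand 13 mm farther back than shut.
Start: joints at [1.348, 0.241, 0.005, 1.335, 0, 1.571], TCP at [0.11, 0.488, 0.231] pointing down, gripper open.
Joint ranges: [-2.72, 2.72], [-1.05, 1.87], [-1.09, 1.28], [-1.99, 2.15], [-1.42, 1.44], [-3.14, 3.14]. Speed limits (rad/s): [2.79, 2.79, 3.14, 3.14, 3.14, 3.14].

INTERFACE

Orientations are given as a unit quaternion [w, x, y, z].
In Python, from plant import env, cams gives the robot as it stands (env), with the cameras (cams).
- The arm moves only by the shell command python3 jog.py 'ROWS' [FORCE]. ROWS is a JSON list of rows, 1 to 20 of them, each written [opening, [dx, dy, dz], turn]: the finger opening in m, then dx, dy, dz in m, then a turn about the tool's z in rad; each row shifts and turns the commanded pose from where the row before left it, along the tool's axes as they then stand; what a row does not reach is not made up. A row lasts 1/12 s, in which the tool goes at most 0.0417 m and 0.125 rad, less where a joint would pass 70% of its speed; a pose out of reach is approached as far as the arm can. The fingers move at their own pace and stop on an object; FORCE is the grip in N (left out, the last holds). Time passes only in rows, so rows that do not move let the fingers close. It prints the time, the measured TCP pose, the force, the opening and the grip force at its end. Input that does not fit is refused with a message, and nothing moves.
- env.get_obs(): the state, without advancing time (a new reading comes with each control period).
- cams.camera(name): name is "side" or "top"; returns a dict with "frame" (400x640x3 uint8, red, green, blue), "camera_matrix" (3x3 intrinsics, pixels), "k1" (the pictures are not rectified: a ray, as slopes to the right and down, at radius r is drawn at 1 + k1 r^2 times it, then the intrinsics apply), "world_from_camera" (4x4, takes a point from camera to world coordinates). Camera axes: x right, y up, looking along -z (the intrinsics and any distortion apply to the point x, -y, -z); pixel columns grow to the right and rows downward; lengths in m; the calibration is good to about 2 mm. A picture is of the moment at which its call begins. There is no depth.
- env.close_job(): hands the job in; it is judged then, once.
The state is a dict: "clock": time; "joint_positions": joint angles; "joint_velocities": joint speeds; "joint_torque": joint torques, N m; "ee_pos": TCP position; "orientation": TCP orientation; "contact_force": force on the tool from outside, world axes, zero at the start; "torque": the same for the moment, N m; "width": finger opening in m; "grip_force": force on a finger pad.
Only numpy, scipy, OpenCV 4.12 (cv2) and the standard library are available. Lean on these libraries where they do the work, as an engineer would, in place of code of your own. Each camera call takes 0.05 s, during which the arm holds its last target. There are 200 camera calls.

TASK

Slide the orange-knobbed bolt on the tilt fixture fully home into its brass keeper. Then take the black and yellow probe out of its blue stand and hold its spring tip lightly on the red spot of the tilted aluminium cover, with the probe square to that face and the tip pushed in about half of its travel. Finish while still holding the probe there steadily with the gripper, and leave the other things on the table where they are.

Things in the scene. Friction and masses are not known exactly. Their poses are not given: they have to be found in the camera images.
- fixture: Fixed tilt fixture. Dark base 160 x 300 x 16 mm; origin under its centre, z up, y along the 300 mm side. +y end: plate with the round cover, tilted 20 deg, face looking up and to the fixture's -x. -y end: bolt track with guide blocks (30 x 10 mm, tops 62 mm high) at y = -137 and -27 mm; brass keeper (34 x 20 mm, 62 mm high) at y = 12 mm. Highest point with the cover: about 102 mm.
- bolt (a joint): How far the bolt has been slid (m): 0 fully drawn back, 0.045 at its stop, fully home in the keeper. It slides along the fixture's +y, friction about 2.5 N, and stays where it is left.
- bolt_knob (a point): Centre of the top of the bolt's upright orange knob, a cylinder 16 mm in diameter, 34 mm tall, top 98 mm above the table (track below it at 38 mm). It moves with the bolt along the fixture's y (y = -100 mm drawn back, -55 mm home). Axes as the fixture's.
- stand: Blue block 64 x 64 x 50 mm, fixed to the table, with an upright through hole 27 mm wide in the middle in which the probe stands. Origin at the centre of its underside.
- probe: Loose spring probe, 125 mm long, 0.1-0.17 kg, upright in the stand, hanging by its collar on the stand's top. Origin at the tip's end with the spring out (5 mm above the table), z from tip to top. Along z: spring tip 0-14 mm, steel nose (diameter 20) 14-46, yellow collar (diameter 34) 45-51, black grip (diameter 24) 51-117, yellow cap to 125. Lift straight out.
- probe_tip (a point): The point of the spring tip, which moves with the tip. Its z is the probe's axis, from tip to top.
- tip (a joint): How far the spring tip is pushed into the probe (m): 0 fully out, 0.010 fully in. Spring: about 0.8 N to start moving, 2.8 N at half travel, 4.8 N just before it bottoms.
- flange: Round aluminium cover clamped on the tilted plate, 110 mm in diameter, 18 mm thick, with a central boss 40 mm in diameter standing 8 mm above the face; six black screw heads drawn flat at 40 mm radius. Origin at the centre of its underside, z square out of the face (20 degrees from vertical). Does not turn under light forces.
- spot (a point): Centre of the red spot, 14 mm in diameter, on the cover's face, 38 mm from its centre, between 68 and 95 mm above the table; it may lie anywhere around the cover. Its z is square out of the face.
- housing: Bystander: loose motor housing, 68 mm in diameter, 44 mm high, aluminium and copper, beside the stand. Origin under its centre.
- tape: Bystander: roll of clear tape, 100 mm in diameter, 48 mm high. Origin under its centre.
- bearing: Bystander: ball bearing, 42 mm in diameter, 11 mm high. Origin under its centre.
- screwdriver: Bystander: orange screwdriver lying on the table.
- gauge_block: Bystander: steel block 60 x 35 x 20 mm. Origin under its centre.
- spare_cover: Bystander: spare aluminium disc, 84 mm in diameter, 16 mm high. Origin under its centre.

How it is judged:
On the way, in this order (a step that is already met when the one before it is completed fails the run):
1. the bolt is fully home in its keeper (within 4 mm of its stop) (value of joint bolt above 0.041 m), for 0.2 s.
2. the probe, gripped, is lifted out of its stand with the bolt home (value of joint bolt above 0.041 m and height (world z) of probe_tip above 0.065 m and contact force between the fingers and probe above 2 N), for 0.1 s.
At the end, for the whole second after the job is handed in: Bolt within 4 mm of home; probe gripped and at rest (under 20 mm/s), clear of the stand, its tip within 7 mm of the red spot's centre, axis within 8 degrees of square to the face, tip pushed in 2 to 8 mm, contact force 0.8 to 8 N (value of joint bolt above 0.041 m and distance between probe_tip and spot below 0.007 m and angle between the z axis of probe and the z axis of flange, either way round below 0.14 rad and value of joint tip between 0.002 and 0.008 m and contact force between probe and flange between 0.8 and 8 N and contact force between the fingers and probe above 2 N and contact force between probe and stand below 0.1 N and linear speed of probe below 0.02 m/s); the arm keeps its last pose, push and grip.
It fails at once if the probe is pressed on the cover with more than 20 N (contact force between probe and flange above 20 N).
It fails at once if a bystander (housing, tape, bearing, screwdriver, steel block, spare disc) is shifted by more than 30 mm (distance of any of housing, tape, bearing, screwdriver, gauge_block, spare_cover from where it was at the start of the episode above 0.03 m).
It also fails if it takes over 50 s, if anything falls off the work surface, if the arm or the gripper's body presses on something with over 40 N, if the wrist force passes 120 N, or if a joint passes its speed limit or range.

## Working session

There is one attempt and no reset: what is moved stays moved. The work goes in short steps, Python scripts to look and compute and a shell command to move; the robot and the scene stay as the last step left them, time stands still between calls to the robot, and variables do not carry over. Pictures are saved under pics/ and viewed, at most 10 in all, crops included, and the job is handed in when it is done.

```bash
ls; mkdir -p pics
python3 - <<'E'
from plant import env, cams
import cv2,numpy as np
np.set_printoptions(precision=4,suppress=True)
for n in("side","top"):
    c=cams.camera(n); cv2.imwrite(f"pics/{n}0.png",c["frame"][:,:,::-1]); print(n,c["camera_matrix"],c["k1"],c["world_from_camera"])
o=env.get_obs(); print(o)
E
```

```text
jog.py
pics
plant.py
side [[429.7144   0.     315.5698]
 [  0.     429.7144 194.332 ]
 [  0.       0.       1.    ]] -0.0040978593138880585 [[ 0.8538  0.3841 -0.3514  0.1331]
 [-0.5205  0.6405 -0.5647 -0.5532]
 [ 0.0082  0.665   0.7468  0.8524]
 [ 0.      0.      0.      1.    ]]
top [[365.8508   0.     321.4833]
 [  0.     365.8508 200.2409]
 [  0.       0.       1.    ]] 0.0162081452495587 [[-0.0119  0.9964 -0.0845  0.4258]
 [-0.9997 -0.0099  0.0241  0.0168]
 [ 0.0232  0.0847  0.9961  0.9869]
 [ 0.      0.      0.      1.    ]]
{'clock': 0.1, 'joint_positions': array([1.348 , 0.2414, 0.0038, 1.3352, 0.    , 1.5708]), 'joint_velocities': array([ 0.0011,  0.001 ,  0.0016, -0.0003, -0.0016, -0.0003]), 'joint_torque': array([ -0.0005, -37.3138,  25.301 ,   0.0108,  -0.    ,   0.    ]), 'ee_pos': array([0.1103, 0.4871, 0.2305]), 'orientation': array([-0.0001,  0.1112,  0.9938, -0.0009]), 'contact_force': array([-0.1384, -0.4418,  0.1237]), 'torque': array([ 0.0261, -0.0497, -0.0237]), 'grip_force': 0.0, 'width': 0.08562897805436785}
```

View pics/side0.png

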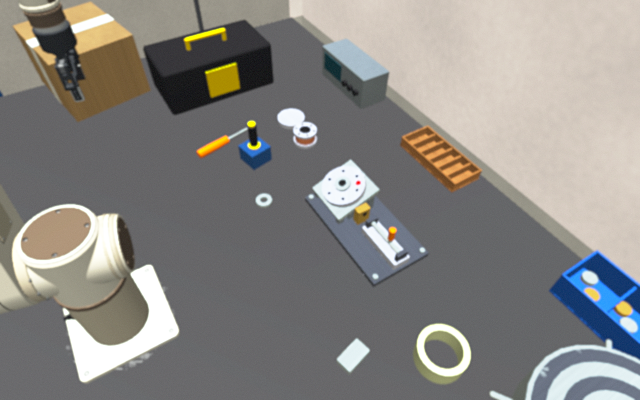

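View pics/top0.png

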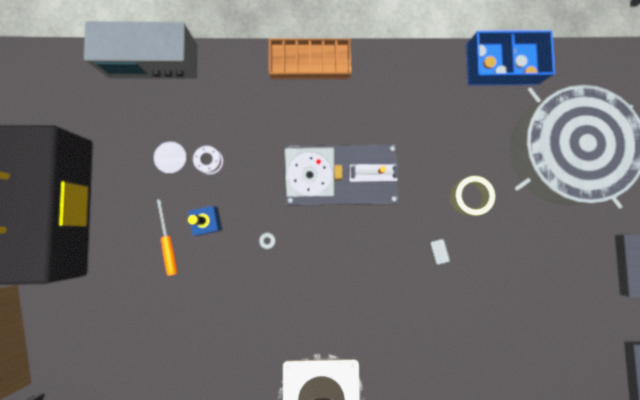

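The side view shows the fixture, with the red spot at (358,183), the knob at (392,234), the probe cap at (252,125) and the stand at (255,152). In the top view the spot is at (318,161), the knob at (382,170), the cap at (192,219), the stand at (205,220) and the fixture's corner screws near (290,150), (393,148), (291,200), (392,200).

```bash
cat > h.py <<'E'
import cv2,numpy as np
from plant import env, cams
from scipy.spatial.transform import Rotation as R
np.set_printoptions(precision=4,suppress=True)
class Cam:
    def __init__(s,n):
        c=cams.camera(n); s.img=c["frame"]; s.K=c["camera_matrix"]; s.k=c["k1"]; s.T=c["world_from_camera"]
        s.hsv=cv2.cvtColor(s.img,cv2.COLOR_RGB2HSV)
    def ray(s,uv):
        p=cv2.undistortPoints(np.array([[uv]],float),s.K,np.array([s.k,0,0,0,0.]))[0,0]
        return s.T[:3,3],s.T[:3,:3]@[p[0],-p[1],-1]
    def plane(s,uv,z):
        o,d=s.ray(uv); return o+d*(z-o[2])/d[2]
    def pix(s,P):
        q=s.T[:3,:3].T@(np.array(P)-s.T[:3,3]); return cv2.projectPoints(np.array([[q[0],-q[1],-q[2]]]),np.zeros(3),np.zeros(3),s.K,np.array([s.k,0,0,0,0.]))[0][0,0]
    def blobs(s,lo,hi,box,amin=4):
        x0,y0,x1,y1=box; m=cv2.inRange(s.hsv,np.array(lo),np.array(hi)); k=np.zeros_like(m);k[y0:y1,x0:x1]=m[y0:y1,x0:x1]
        n,l,st,c=cv2.connectedComponentsWithStats(k)
        return [(c[i].round(2),st[i].tolist()) for i in range(1,n) if st[i][4]>=amin]
def tri(a,ua,b,ub):
    (o,d),(p,e)=a.ray(ua),b.ray(ub); t=np.linalg.lstsq(np.c_[d,-e],p-o,rcond=None)[0]
    A,B=o+d*t[0],p+e*t[1]; return (A+B)/2,np.linalg.norm(A-B)
E
python3 - <<'E'
from h import *
s,t=Cam("side"),Cam("top")
for n,lo,hi,bs,bt in [("red",(0,130,90),(4,255,255),(340,165,375,200),(305,150,335,172)),("red2",(172,130,90),(180,255,255),(340,165,375,200),(305,150,335,172)),
 ("knob",(8,150,120),(22,255,255),(380,220,405,250),(372,160,395,180)),("yellow",(22,150,100),(35,255,255),(240,115,275,160),(180,205,222,235)),
 ("blue",(100,120,40),(125,255,255),(235,130,275,170),(180,200,225,240)),("keeper",(10,120,60),(24,255,255),(350,200,372,225),(330,160,346,182))]:
    print(n,"S",s.blobs(lo,hi,bs),"T",t.blobs(lo,hi,bt))
cv2.imwrite("pics/fix.png",np.hstack([cv2.resize(t.img[135:215,275:405],None,fx=3.05,fy=3.05,interpolation=cv2.INTER_CUBIC),cv2.resize(s.img[155:285,300:430],None,fx=3.05,fy=3.05,interpolation=cv2.INTER_CUBIC)[:244]])[:,:,::-1])
cv2.imwrite("pics/fixt.png",cv2.resize(t.img[135:215,275:405],None,fx=6,fy=6,interpolation=cv2.INTER_CUBIC)[:,:,::-1])
m=cv2.inRange(t.hsv,(0,0,0),(180,255,255))
E
```

```text
red S [] T []
red2 S [(array([357.7, 182.3]), [356, 181, 4, 4, 10])] T [(array([318.  , 161.11]), [317, 160, 3, 4, 9])]
knob S [(array([391.54, 233.75]), [389, 227, 7, 14, 52])] T [(array([380.6, 170.4]), [380, 169, 3, 3, 5])]
yellow S [(array([251.  , 123.96]), [247, 121, 9, 7, 49]), (array([254.18, 145.63]), [249, 142, 11, 7, 49])] T [(array([204.12, 220.24]), [199, 215, 9, 11, 51]), (array([192.4 , 219.41]), [188, 216, 10, 8, 63])]
blue S [(array([255.13, 153.51]), [239, 137, 32, 32, 582])] T [(array([206.5 , 220.48]), [188, 206, 33, 29, 455])]
keeper S [(array([361.29, 212.71]), [354, 203, 16, 21, 230])] T [(array([337.95, 172.23]), [335, 166, 7, 14, 94])]
```

View pics/fixt.png

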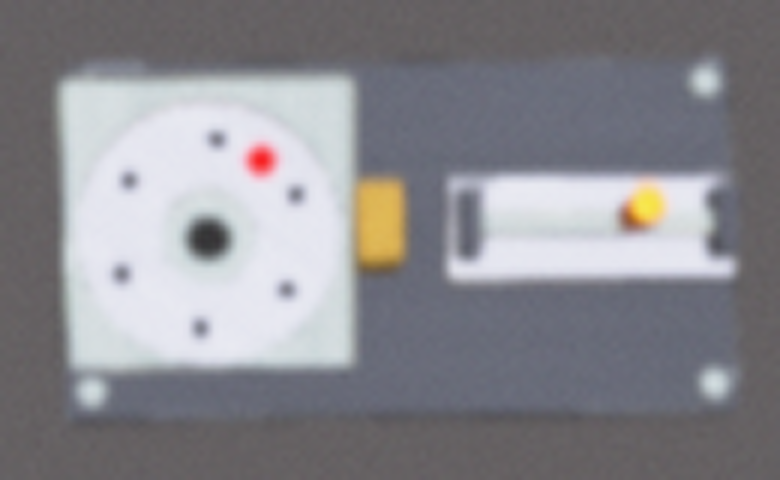

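The crop shows base screws at crop (705,80), (715,383), (92,392), the keeper at (382,224), the red spot at (261,160), the boss hole at (208,238) and the knob top at (648,204). The bolt is drawn back.

```bash
cat > m.py <<'E'
from h import *
s,t=Cam("side"),Cam("top")
def top(x,y,z): return t.plane((275+(x+.5)/6-.5,135+(y+.5)/6-.5),z)
A,B,C=top(705,80,.017),top(715,383,.017),top(92,392,.017)
print("screws",A,B,C,np.linalg.norm(A-B),np.linalg.norm(B-C))
yv=(C-B); print("yaw from BC",np.arctan2(-yv[0],yv[1])); xv=A-B; print("yaw from BA",np.arctan2(xv[1],xv[0]))
print("center",(A+C)/2)
print("knob",top(648,204,.098),"keeper",top(382,220,.062),"guide",top(468,220,.062))
sp,e=tri(t,(318,161.1),s,(357.7,182.3)); print("spot",sp,e)
k,e=tri(t,(275+648/6-.5,135+204/6-.5),s,(392.5,229)); print("knob tri",k,e)
cap,e=tri(t,(192.4,219.4),s,(251,124)); print("cap tri",cap,e)
print("cap top plane .13", t.plane((192.4,219.4),.128), s.plane((251,124),.127))
print("collar side",s.plane((254.2,145.6),.054))
print("yellowcollar top",t.plane((204.1,220.2),.054))
hs=s.pix([*cap[:2],0.05]);print(hs)
E
python3 m.py
python3 - <<'E'
from h import *
s,t=Cam("side"),Cam("top")
a=cv2.resize(s.img[105:175,230:330],None,fx=4,fy=4,interpolation=cv2.INTER_CUBIC)
b=cv2.resize(t.img[140:240,150:250],None,fx=4,fy=4,interpolation=cv2.INTER_CUBIC)
cv2.imwrite("pics/st.png",np.hstack([np.vstack([a,np.zeros((120,400,3),np.uint8)]),b])[:,:,::-1])
E
```

```text
screws [ 0.6482 -0.1992  0.017 ] [ 0.5111 -0.1999  0.017 ] [0.5098 0.0772 0.017 ] 0.13710906031124204 0.2771244144658859
yaw from BC 0.004642263085107684
yaw from BA 0.004776593448866177
center [ 0.579 -0.061  0.017]
knob [ 0.5781 -0.1562  0.098 ] keeper [ 0.5783 -0.0493  0.062 ] guide [ 0.578 -0.086  0.062]
spot [0.5992 0.0026 0.092 ] 0.00014263371449169747
knob tri [ 0.579  -0.1565  0.0981] 0.0017983353390873247
cap tri [0.4575 0.2968 0.1262] 0.001092450976641929
cap top plane .13 [0.457  0.2965 0.128 ] [0.4577 0.2956 0.127 ]
collar side [0.4572 0.2918 0.054 ]
yellowcollar top [0.4573 0.2913 0.054 ]
[253.6529 145.5935]
```

View pics/st.png

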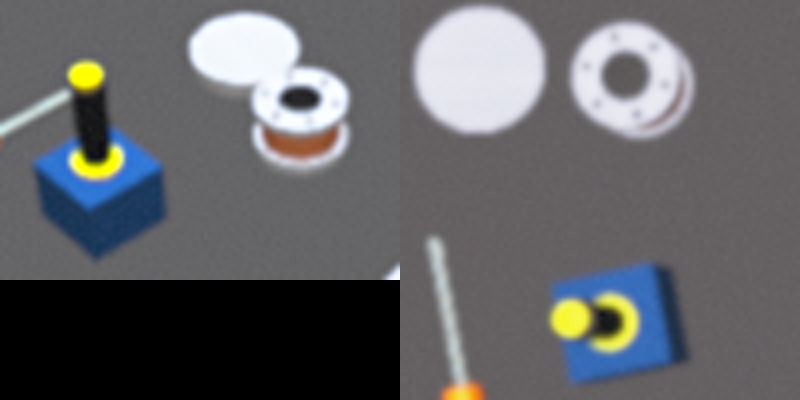

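Everything agrees with the given sizes. The fixture is at about (0.579, -0.061) with yaw of about 0. The knob is at (0.579, -0.156), the spot at (0.599, 0.003, 0.092) and the probe at (0.457, 0.295). First I'll turn the tool so its y lies along world y, and move to the knob.

```bash
python3 jog.py '[[0.085, [0, 0, 0], -0.1115], [0.085, [0, 0, 0], -0.1115], [0.085, [-0.0235, -0.032, 0], 0], [0.085, [-0.0235, -0.032, 0], 0], [0.085, [-0.0235, -0.032, 0], 0], [0.085, [-0.0235, -0.032, 0], 0], [0.085, [-0.0235, -0.032, 0], 0], [0.085, [-0.0235, -0.032, 0], 0], [0.085, [-0.0235, -0.032, 0], 0], [0.085, [-0.0235, -0.032, 0], 0], [0.085, [-0.0235, -0.032, 0], 0], [0.085, [-0.0235, -0.032, 0], 0], [0.085, [-0.0235, -0.032, 0], 0], [0.085, [-0.0235, -0.032, 0], 0], [0.085, [-0.0235, -0.032, 0], 0], [0.085, [-0.0235, -0.032, 0], 0], [0.085, [-0.0235, -0.032, 0], 0], [0.085, [-0.0235, -0.032, 0], 0], [0.085, [-0.0235, -0.032, 0], 0], [0.085, [-0.0235, -0.032, 0], 0]]' 20
```

```text
clock: 2.07
ee_pos: [0.5344, -0.0902, 0.2313]
orientation: [0.0, 0.0, 1.0, 0.0]
contact_force: [-0.1, -0.1, 0.9]
width: 0.085
grip_force: 0.0
```

```bash
python3 jog.py '[[0.085, [-0.022, -0.033, 0], 0], [0.085, [-0.022, -0.033, 0], 0], [0.085, [0, 0, 0.04], 0], [0.085, [0, 0, 0.04], 0], [0.085, [0, 0, 0.04], 0], [0.085, [0, 0, 0.03], 0], [0.085, [0, 0, 0.01], 0], [0.085, [0, 0, 0], 0], [0.02, [0, 0, 0], 0], [0.01, [0, 0, 0], 0], [0, [0, 0, 0], 0], [0, [0, 0, 0], 0], [0, [0, 0, 0], 0], [0, [0, 0, 0], 0], [0, [0, 0, 0], 0], [0, [0, 0, 0], 0]]' 30
```

```text
clock: 3.4
ee_pos: [0.5785, -0.1549, 0.0729]
orientation: [0.001, 0.0, 1.0, -0.001]
contact_force: [-0.4, -1.7, 6.3]
width: 0.0146
grip_force: 29.4
```

```bash
python3 jog.py '[[0, [0, 0.01, 0], 0], [0, [0, 0.01, 0], 0], [0, [0, 0.01, 0], 0], [0, [0, 0.005, 0], 0], [0, [0, 0.003, 0], 0], [0, [0, 0, 0], 0]]' ; python3 jog.py '[[0, [0, 0.003, 0], 0], [0, [0, 0, 0], 0]]'; python3 jog.py '[[0, [0, 0.003, 0], 0], [0, [0, 0, 0], 0]]'
```

```text
clock: 3.9
ee_pos: [0.5784, -0.1165, 0.0729]
orientation: [0.001, -0.0, 1.0, -0.001]
contact_force: [-1.6, -1.9, 7.4]
width: 0.0148
grip_force: 29.5
clock: 4.07
ee_pos: [0.5784, -0.1164, 0.0729]
orientation: [0.001, 0.001, 1.0, -0.004]
contact_force: [-0.2, -7.9, 5.3]
width: 0.0149
grip_force: 29.6
clock: 4.23
ee_pos: [0.5784, -0.1163, 0.0729]
orientation: [0.001, 0.002, 1.0, -0.006]
contact_force: [-1.6, -16.6, 4.3]
width: 0.0148
grip_force: 29.9
```

The bolt is home: it stopped at y=-0.1164, the expected position, and the force was rising. Next I'll release it, lift and go over to the probe.

```bash
python3 jog.py '[[0, [0, -0.006, 0], 0], [0, [0, 0, 0], 0], [0.085, [0, 0, 0], 0], [0.085, [0, 0, 0], 0], [0.085, [0, 0, 0], 0], [0.085, [0, 0, 0], 0], [0.085, [0, 0, 0], 0], [0.085, [0, 0, -0.03], 0], [0.085, [0, 0, -0.04], 0], [0.085, [0, 0, -0.04], 0], [0.085, [0, 0, -0.02], 0], [0.085, [0, 0, 0], 0]]' 20
python3 jog.py '[[0.085, [0.011, 0.037, 0], 0], [0.085, [0.011, 0.037, 0], 0], [0.085, [0.011, 0.037, 0], 0], [0.085, [0.011, 0.037, 0], 0], [0.085, [0.011, 0.037, 0], 0], [0.085, [0.011, 0.037, 0], 0], [0.085, [0.011, 0.037, 0], 0], [0.085, [0.011, 0.037, 0], 0], [0.085, [0.011, 0.037, 0], 0], [0.085, [0.011, 0.037, 0], 0], [0.085, [0.011, 0.037, 0], 0], [0.085, [0, 0, 0], 0]]'
python3 - <<'E'
from h import *
t=Cam("top")
print(t.blobs((8,150,120),(22,255,255),(345,155,400,185)))
print(t.blobs((5,100,80),(30,255,255),(345,155,400,185),2), [t.plane(b[0],.098) for b in t.blobs((5,100,80),(30,255,255),(345,155,400,185),2)])
c=t.T
for p in [(555,285),(655,265),(682,360),(572,382)]: print(t.plane((150+(p[0]-400)/4,140+p[1]/4),.05))
E
```

```text
clock: 5.23
ee_pos: [0.581, -0.1167, 0.2078]
orientation: [0.006, -0.0, 1.0, -0.001]
contact_force: [0.0, 0.0, 0.1]
width: 0.0849
grip_force: 0.0
clock: 6.23
ee_pos: [0.4538, 0.2968, 0.2003]
orientation: [-0.001, -0.004, 1.0, 0.001]
contact_force: [0.9, -0.7, -0.2]
width: 0.0851
grip_force: 0.0
[(array([366.  , 169.38]), [364, 167, 5, 6, 21])]
[(array([366.03, 169.31]), [363, 166, 7, 7, 36])] [array([ 0.5766, -0.1153,  0.098 ])]
[0.4806 0.3314 0.05  ]
[0.4927 0.2687 0.05  ]
[0.4322 0.251  0.05  ]
[0.4192 0.3196 0.05  ]
```

```bash
python3 jog.py '[[0.085, [-0.002, -0.001, 0], 0], [0.085, [0, 0, 0.03], 0], [0.085, [0, 0, 0.03], 0], [0.085, [0, 0, 0.03], 0], [0.085, [0, 0, 0.025], 0], [0.085, [0, 0, 0.008], 0], [0.085, [0, 0, 0], 0], [0.03, [0, 0, 0], 0], [0.02, [0, 0, 0], 0], [0.01, [0, 0, 0], 0], [0, [0, 0, 0], 0], [0, [0, 0, 0], 0], [0, [0, 0, 0], 0], [0, [0, 0, 0], 0], [0, [0, 0, 0], 0]]' 20
```

```text
clock: 7.53
ee_pos: [0.4593, 0.2911, 0.0795]
orientation: [0.001, -0.0, 1.0, 0.001]
contact_force: [-0.2, 3.8, 5.4]
width: 0.0237
grip_force: 19.9
```

```bash
python3 jog.py '[[0, [0, 0, -0.01], 0], [0, [0, 0, -0.01], 0], [0, [0, 0, 0], 0], [0, [0, 0, 0], 0]]'
```

```text
clock: 7.87
ee_pos: [0.4589, 0.2906, 0.0988]
orientation: [0.001, -0.0, 1.0, 0.001]
contact_force: [1.4, 4.4, 0.5]
width: 0.0234
grip_force: 20.8
```

```bash
python3 jog.py '[[0, [0.003, 0.002, 0], 0], [0, [0.003, 0, 0], 0], [0, [0.003, 0, 0], 0], [0, [0.003, 0, 0], 0], [0, [0.003, 0, 0], 0], [0, [0, 0, 0], 0]]'; python3 jog.py '[[0, [0.003, 0, 0], 0], [0, [0.003, 0, 0], 0], [0, [0.003, 0, 0], 0], [0, [0.003, 0, 0], 0], [0, [0.003, 0, 0], 0], [0, [0, 0, 0], 0], [0, [0, 0, 0], 0]]'
python3 - <<'E'
from h import *
s,t=Cam("side"),Cam("top")
a=cv2.resize(s.img[80:180,200:300],None,fx=4,fy=4,interpolation=cv2.INTER_CUBIC)
b=cv2.resize(t.img[170:270,150:250],None,fx=4,fy=4,interpolation=cv2.INTER_CUBIC)
cv2.imwrite("pics/tilt.png",np.hstack([a,b])[:,:,::-1])
E
```

```text
clock: 8.37
ee_pos: [0.4427, 0.2918, 0.0981]
orientation: [-0.0, -0.0, 1.0, 0.0]
contact_force: [2.3, 4.0, -0.4]
width: 0.0234
grip_force: 20.1
clock: 8.95
ee_pos: [0.4281, 0.2916, 0.0981]
orientation: [-0.0, -0.0, 1.0, -0.0]
contact_force: [2.5, 4.4, -1.3]
width: 0.023
grip_force: 20.4
```

View pics/tilt.png

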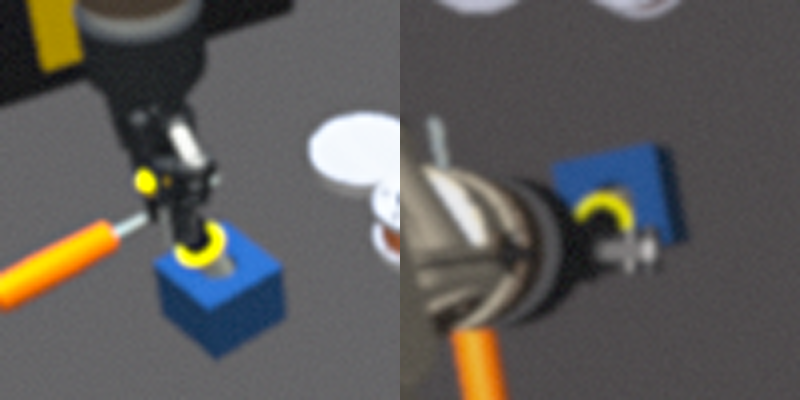

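The crop shows the probe pivoted in the pads: cap at crop (145,181), collar at (200,245), leaning towards the robot by about 20°. I'll tighten the grip, lift out along the axis and measure the tilt in free air.

```bash
python3 jog.py '[[0, [0, 0, 0], 0], [0, [0, 0, 0], 0], [0, [0, 0, 0], 0], [0, [0.0055, 0, -0.015], 0], [0, [0.0055, 0, -0.015], 0], [0, [0.0055, 0, -0.015], 0], [0, [0, 0, -0.02], 0], [0, [0, 0, -0.02], 0], [0, [0, 0, -0.02], 0], [0, [0, 0, -0.015], 0], [0, [0, 0, 0], 0], [0, [0, 0, 0], 0], [0, [0, 0, 0], 0]]' 70
python3 - <<'E'
from h import *
s,t=Cam("side"),Cam("top")
o=env.get_obs(); P=o["ee_pos"]; g=P+[0,0,-0.0]+[0,0,.019]
u=s.pix(g); print(P,"grasp px",u, t.pix(g))
x,y=int(u[0])-60,int(u[1])-60; x=max(x,0);y=max(y,0)
print("origin",x,y,s.blobs((22,130,80),(35,255,255),(x,y,x+120,y+130)))
u2=t.pix(g); print(t.blobs((22,130,80),(35,255,255),(int(u2[0])-40,int(u2[1])-40,int(u2[0])+60,int(u2[1])+40)))
cv2.imwrite("pics/air.png",cv2.resize(s.img[y:y+130,x:x+130],None,fx=4.5,fy=4.5,interpolation=cv2.INTER_CUBIC)[:,:,::-1])
E
```

```text
clock: 10.13
ee_pos: [0.4109, 0.2905, 0.2167]
orientation: [-0.001, 0.0, 1.0, -0.001]
contact_force: [0.5, 0.1, -1.6]
width: 0.0227
grip_force: 69.1
[0.4109 0.2907 0.2165] grasp px [229.6295  95.9976] [177.357 240.466]
origin 169 35 [(array([190.92,  40.31]), [184, 35, 19, 16, 147]), (array([236.22,  68.89]), [234, 62, 5, 15, 27]), (array([214.01,  83.91]), [205, 69, 22, 29, 364]), (array([239.18, 108.59]), [232, 102, 14, 12, 88]), (array([211.88, 144.91]), [198, 137, 29, 17, 116])]
[(array([184.11, 228.4 ]), [176, 224, 17, 11, 103])]
```

View pics/air.png

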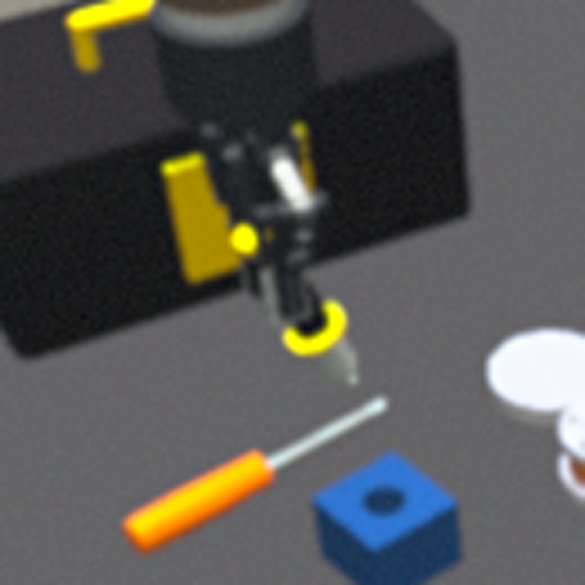

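The probe is out of the stand. In the crop the cap is at (243,238), the collar at (315,330) and the tip end at (353,380). I'll intersect these rays with the plane y = tool y in which the probe tilts.

Run:
```python
from h import *
s=Cam("side"); P=env.get_obs()["ee_pos"]
def yp(x,y):
    o,d=s.ray((169+(x+.5)/4.5-.5,35+(y+.5)/4.5-.5)); return o+d*(P[1]-o[1])/d[1]
a,c,b=yp(243,238),yp(316,329),yp(354,382)
for p,q in[(a,b),(a,c),(c,b)]: print(p,q,np.linalg.norm(p-q),np.degrees(np.arctan2(q[0]-p[0],p[2]-q[2])))
print(P)
for th in (17,20,23):
    n=np.array([-np.sin(np.radians(th)),0,np.cos(np.radians(th))]); g=P+[0,0,.019]
    f=lambda z:(s.pix(g+n*(z-.0935))-[169,35]+.5)*4.5
    print(th,f(.125),f(.048),f(0))
```

```text
[0.3976 0.2909 0.2642] [0.4473 0.2909 0.1494] 0.12511857432787124 23.443823365649145
[0.3976 0.2909 0.2642] [0.4295 0.2909 0.1936] 0.07744989595102182 24.371887445830897
[0.4295 0.2909 0.1936] [0.4473 0.2909 0.1494] 0.047695338322427276 21.93668209406588
[0.4111 0.2909 0.2167]
17 [250.7734 233.3702] [308.4099 334.5221] [341.0495 391.8014]
20 [248.1428 235.1113] [311.9735 332.1337] [348.0994 387.043 ]
23 [245.5877 236.9684] [315.4387 329.5982] [354.9587 382.0051]
```

```bash
python3 jog.py '[[0, [-0.0073, -0.0148, 0], 0], [0, [-0.0143, -0.0288, 0], 0], [0, [-0.0143, -0.0288, 0], 0], [0, [-0.0143, -0.0288, 0], 0], [0, [-0.0143, -0.0288, 0], 0], [0, [-0.0143, -0.0288, 0], 0], [0, [-0.0143, -0.0288, 0], 0], [0, [-0.0143, -0.0288, 0], 0], [0, [-0.0143, -0.0288, 0], 0], [0, [-0.0143, -0.0288, 0], 0], [0, [-0.007, -0.014, 0], 0], [0, [0, 0, 0.015], 0], [0, [0, 0, 0.015], 0], [0, [0, 0, 0], 0], [0, [0, 0, 0], 0], [0, [0, 0, 0], 0], [0, [0, 0, 0], 0]]'
python3 - <<'E'
from h import *
s,t=Cam("side"),Cam("top"); P=env.get_obs()["ee_pos"]; print(P)
u=np.round(s.pix(P+[.036,0,-.067])).astype(int); x,y=u-[50,65]; print(x,y)
cv2.imwrite("pics/pre.png",cv2.resize(s.img[y:y+100,x:x+100],None,fx=6,fy=6,interpolation=cv2.INTER_CUBIC)[:,:,::-1])
E
```

```text
clock: 11.7
ee_pos: [0.5555, 0.004, 0.1892]
orientation: [0.001, -0.0, 1.0, -0.0]
contact_force: [-0.2, 0.2, -1.4]
width: 0.0227
grip_force: 69.2
[0.5556 0.0041 0.1893]
306 109
```

View pics/pre.png

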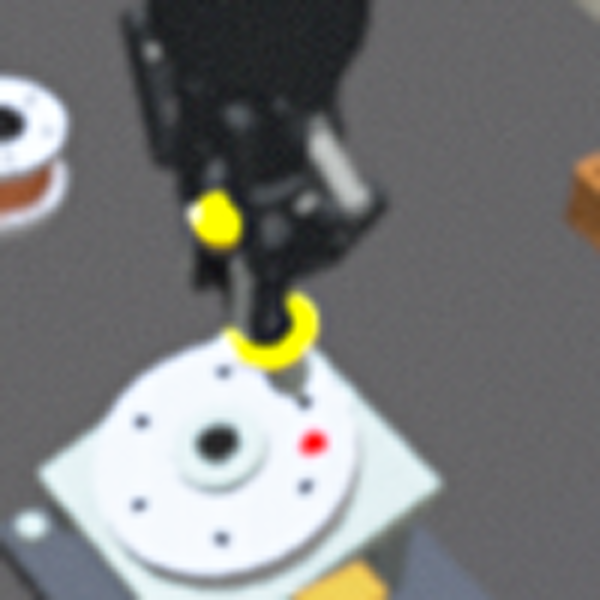

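The tip is just above the cover at crop (303,402), partly over a screw head. The spot is at (314,442), the cap at (217,218).

Run:
```python
from h import *
s=Cam("side"); P=env.get_obs()["ee_pos"]
px=lambda x,y:(306+(x+.5)/6-.5,109+(y+.5)/6-.5)
def yp(x,y):
    o,d=s.ray(px(x,y)); return o+d*(P[1]-o[1])/d[1]
a,b=yp(217,218),yp(304,403); print("cap",a,"tip",b,np.linalg.norm(a-b),np.degrees(np.arctan2(b[0]-a[0],a[2]-b[2])))
print("model cap,tip px", [(s.pix(P+v)-[306,109]+.5)*6 for v in ([-.0125,0,.048],[.0364,0,-.0672])])
sp=s.plane(px(314,442),.092); print("spot side@.092",sp)
```

```text
cap [0.5442 0.004  0.2372] tip [0.5936 0.004  0.1166] 0.1303484453727399 22.255105296589832
model cap,tip px [array([214.6649, 219.68  ]), array([302.1023, 395.4994])]
spot side@.092 [0.5998 0.0025 0.092 ]
```

```bash
python3 jog.py '[[0, [-0.002, -0.0007, 0.008], 0], [0, [-0.002, -0.0007, 0.008], 0], [0, [-0.002, 0, 0.007], 0], [0, [0, 0, 0], 0], [0, [0, 0, 0], 0], [0, [0, 0, 0], 0]]'; python3 jog.py '[[0, [-0.0007, 0, 0.002], 0], [0, [0, 0, 0], 0], [0, [0, 0, 0], 0]]'; python3 jog.py '[[0, [-0.0007, 0, 0.002], 0], [0, [0, 0, 0], 0], [0, [0, 0, 0], 0]]'
```

```text
clock: 12.35
ee_pos: [0.561, 0.0023, 0.165]
orientation: [-0.0, -0.0, 1.0, -0.0]
contact_force: [-0.2, -1.1, -1.6]
width: 0.0225
grip_force: 69.2
clock: 12.6
ee_pos: [0.5619, 0.0023, 0.1634]
orientation: [0.0, -0.0, 1.0, -0.0]
contact_force: [-0.2, -0.1, -1.3]
width: 0.0225
grip_force: 69.2
clock: 12.85
ee_pos: [0.5624, 0.0023, 0.1612]
orientation: [-0.0, -0.0, 1.0, 0.0]
contact_force: [0.3, -0.6, -1.2]
width: 0.0226
grip_force: 69.2
```

```bash
python3 jog.py '[[0, [-0.0005, 0, 0.0015], 0], [0, [0, 0, 0], 0], [0, [0, 0, 0], 0]]'; python3 jog.py '[[0, [-0.0005, 0, 0.0015], 0], [0, [0, 0, 0], 0], [0, [0, 0, 0], 0]]';python3 jog.py '[[0, [-0.0005, 0, 0.0015], 0], [0, [0, 0, 0], 0], [0, [0, 0, 0], 0]]'
```

```text
clock: 13.1
ee_pos: [0.5631, 0.0023, 0.16]
orientation: [0.0, -0.0, 1.0, -0.0]
contact_force: [0.7, -1.5, 0.2]
width: 0.0227
grip_force: 69.2
clock: 13.35
ee_pos: [0.5636, 0.0023, 0.1584]
orientation: [0.0, -0.0, 1.0, -0.0]
contact_force: [-0.1, -0.0, 0.7]
width: 0.0228
grip_force: 69.2
clock: 13.6
ee_pos: [0.5641, 0.0023, 0.1569]
orientation: [0.0, -0.0, 1.0, 0.0]
contact_force: [-0.3, 0.8, 1.4]
width: 0.0223
grip_force: 69.2
```

```bash
python3 jog.py '[[0, [0, 0, 0], 0], [0, [0, 0, 0], 0], [0, [0, 0, 0], 0]]'
python3 - <<'E'
from h import *
F=[]
for i in range(8):
    s=Cam("side"); o=env.get_obs(); F.append(o["contact_force"])
print(np.mean(F,0),o["ee_pos"],abs(o["joint_velocities"]).max())
t=Cam("top")
a=cv2.resize(s.img[120:210,310:400],None,fx=4.4,fy=4.4,interpolation=cv2.INTER_CUBIC);b=cv2.resize(t.img[130:220,275:365],None,fx=4.4,fy=4.4,interpolation=cv2.INTER_CUBIC)
cv2.imwrite("pics/fin.png",np.hstack([a,b])[:,:,::-1])
P=o["ee_pos"]; print("tip px model",(s.pix(P+[.0364-.002,0,-.0672+.0047])-[310,120]+.5)*4.4,"spot px",(s.pix([.5992,.0026,.092])-[310,120]+.5)*4.4)
E
```

```text
clock: 13.85
ee_pos: [0.5641, 0.0024, 0.1569]
orientation: [0.0, -0.0, 1.0, 0.0]
contact_force: [-0.3, -0.2, 1.7]
width: 0.0224
grip_force: 69.2
[ 0.0205 -0.0358  1.0543] [0.5641 0.0023 0.1569] 0.0010793746081211115
tip px model [211.5531 274.1837] spot px [212.0161 276.3403]
```

View pics/fin.png

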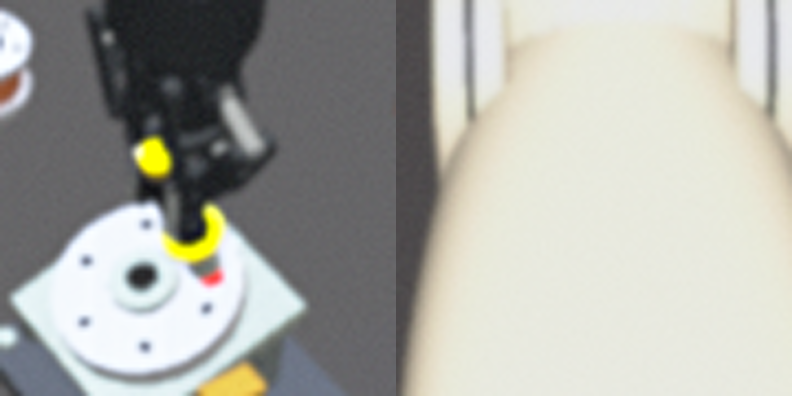

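In the side view (left half) the tip ends on the red spot at crop (211,276), with red showing just below it. The mean force change is about 2.5 N, close to half travel. The arm is at rest, so I'm handing in.

```bash
python3 -c "
from plant import env, cams
print(env.close_job())"
```

```text
the job is handed in; nothing more can be done
None
```

I handed the job in with the bolt home and the gripper holding the probe's tip on the red spot, about 2–3° off square and at about half its travel (roughly 2.7 N); no verdict was returned.

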